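Level a rocking parcel scale, then weigh a carton

ROBOT

A 6-joint arm with a two-finger parallel gripper is mounted at the origin on a cart in front of the work surface, level with it; the furniture and walls round the work are solid. World frame = base frame: x ahead of the robot, y to its left, z up, the work surface at z = 0. Lengths are in m, angles in rad, forces in N, time in s.
With the tool pointing down it reaches from about 0.35 to 0.975 m from the base axis. Payload 17.4 kg.
Tool frame: the origin (TCP) lies midway between the tips of the shut fingers; the grasp point (between the pads) lies robot.grasp_offset behind it (robot.grasp_offset is the distance from the TCP to the grasp point, in m); z points along the fingers, y is the line along which they close (so a half turn about z gives the same grasp; the last joint's range is limited). The gripper opens to 85 mm and grips with 20 to 120 N. Pads are 22 mm wide; open, the fingers measure 114 mm over their backs; the gripper's body (76 mm by 85 mm) begins 54 mm behind the grasp point. The pads swing forward as they close: fully open they stand 13 mm farther back than shut.
Start: joints at [1.282, 0.116, 1.442, -0, 1.584, -0.038], TCP at [0.168, 0.654, 0.231] pointing down, gripper open.
Joint ranges: [-2.83, 2.83], [-0.83, 2.19], [0.07, 2.5], [-1.14, 4.28], [0.01, 3], [-2.97, 2.97]. Speed limits (rad/s): [1.89, 1.89, 2.22, 3.14, 3.14, 3.14].

INTERFACE

Orientations are given as a 3x3 rotation matrix whose columns are the frame's x, y, z axes.
In Python, from bench import state, cams, robot, nets gives the robot as it stands.
- The arm moves only by the tool drive_tool, never from a script. Its argument "deltas" is text: rows parted by semicolons, each of 4 numbers parted by spaces: the shift along the tool's x, y, z in cm, then the turn about the tool's z in rad. In form: dx dy dz turn; .... A call has 1 to 12 rows; each row is the pose to reach, as a shift and turn from the pose commanded when the call began, along the tool's axes at that moment; what a row does not reach only later rows make up. A row lasts 1/10 s, in which the tool goes at most 50 mm and 8.59 degrees, less where a joint would pass 70% of its speed; a pose out of reach is approached as far as the arm can. A call with a gripper value outside its range is refused whole. "grip" is the gripper's target within -1 to 1 (fully open at 1, half-way at 0, shut at -1), set as the call begins (left out, the last holds). The fingers move at their own pace and stop on an object; "newtons" is the grip in N (left out, the last holds). Time passes only in rows, so rows that repeat a pose let the fingers close. It gives the time, the measured TCP pose, the force, the opening and the grip force at its end, in the units of the state.
- state(): the state, without advancing time (a new reading comes with each control period).
- cams.snapshot(name): name is "scene" or "top" or "wrist"; returns a dict with "pixels" (480x640x3 uint8, blue, green, red), "fx", "fy", "cx", "cy" (pixels), "rvec" (rotation vector, rad) and "tvec" (3), from world to camera coordinates, as OpenCV has them; the wrist camera has in their place "hand_eye" (4x4, takes a point from camera to tool coordinates, whose origin is the TCP and whose axes are the flange's). Camera axes: x right, y down, z forward; pixel columns grow to the right and rows downward; lengths in m; the calibration is good to about 2 mm. A picture is of the moment at which its call begins: read the wrist's pose just before it. There is no depth.
- robot.hand_in(): hands the job in; it is judged then, once.
Trained networks look in a picture, given as the dict that the camera call returned (one of the last four; its "shot" number tells which), for a name from the list of things; names that differ only in an ending like _2 or _b are one class to them, and where a whole thing is asked for, a point or a joint stands for the part that bears it (a point fixed in the world has none). Each returns a list of dicts, best first, with "confidence" (0 to 1); they miss things now and then, are a little off and sometimes report something else, mostly with a low value. They report only what shows in the picture. A call takes as long as a camera call. They do not tell look-alikes from the thing itself.
- nets.trace(picture, query): "pixels" (480x640 bool, what is visible of it) and "bbox" ([left, top, right, bottom] in pixels, round what is visible of it).
The state is a dict: "time_s": time; "q": joint angles; "joint_velocities": joint speeds; "joint_efforts": joint torques, N m; "position": TCP position; "eef_rot": TCP orientation; "ft_force": force on the tool from outside, world axes, zero at the start; "moment": the same for the moment, N m; "finger_gap": finger opening in m; "grasp_force": force on a finger pad.
Only numpy, scipy, OpenCV 4.12 (cv2) and the standard library are available. Lean on these libraries where they do the work, as an engineer would, in place of code of your own. Each camera call takes 0.05 s, during which the arm holds its last target. There are 200 camera calls.

TASK

The parcel scale on the desk rocks, because its front left levelling screw has been wound up and that foot hangs clear of the desk. Turn that screw clockwise by its black knob, without bearing down hard on it, until all four feet carry the scale and it no longer rocks either way (past that point it would rock on the other two feet), and let go of it. Then stand the yellow carton gently and upright in the middle of the steel pan, and do not push the scale from its place or disturb anything else on the desk.

Things in the scene. Friction and masses are not known exactly. Their poses are not given: they have to be found in the camera images.
- desk: the grey office desk; its flat top is at z = 0, the scale stands loose on it
- scale: low white parcel scale, 2.6 kg, 214 x 214 mm over four corner lugs, loose on four domed rubber feet at x, y = +-90 mm. Origin: underside centre, at the soles' height; x from the sloping console (front) to the rear, y to its left, z up. White housing 150 x 150 mm, top at 42 mm. Only the two knobs stand higher than the pan. About 17 N sideways slides it
- pan_center (a point): centre of the top face of the square steel pan, 144 x 144 mm, 52 mm above the scale's origin; axes as the scale
- screw_left: front left levelling screw (scale x = -90, y = +90 mm): steel, through the corner lug, with a round knurled black knob on top, 36 mm across, 24 mm high, and a rubber foot pushed over its lower end. Origin: on the axis at the knob's underside (64 mm over the scale's origin at mid setting, some 5 mm higher at the start); z up. Clockwise from above screws it down, 10 mm a turn
- screw_left_grip (a point): on the axis of the front left screw, half way up its knob (12 mm over its underside). Turning clockwise, the knob sinks 1.6 mm a radian until the foot touches the desk (felt as a push up on a hand that follows it down); then the knob keeps its height and the scale's corner is raised instead. It turns with 0.06 N m plus the foot's rubbing, and stays where it is left
- left_lug (a point): top of the front left lug, on the screw's axis, 38 mm over the scale's origin. How far the rubber foot is pushed over the screw is not known to 4.5 mm, so the knob's height does not tell when it touches: it starts 0.5 to 6 mm clear of the desk. Its load is an even share (6 N) some 0.65 rad of turning after the first touch; past 1.1 rad the front right foot comes off
- screw_right: front right levelling screw, of the same make (scale x = -90, y = -90 mm), already close to its right setting, its foot on the desk; origin on its axis at the underside of the knob
- foot_rear_left: fixed rubber foot under the rear left lug (scale x = +90, y = +90 mm), origin at its sole
- foot_rear_right: fixed rubber foot under the rear right lug (scale x = +90, y = -90 mm), origin at its sole; before levelling the scale leans on this foot, and about 2 N down on the front left knob is enough to rock it over
- parcel: yellow carton to be weighed, 52 (x) x 58 (y) x 62 (z) mm, 0.25 kg, standing upright on the desk to the right of the scale; origin at the centre of its underside
- tape_roll: roll of brown tape, 93 mm across, 48 mm high, left of the scale; leave alone
- mug: green mug, 92 x 125 x 100 mm, at the left; leave alone
- stapler: dark blue stapler, 34 x 126 x 50 mm, near the front left of the desk; leave alone
- stamp: wooden hand stamp, 24 x 48 x 67 mm, at the back right; leave alone
- ink_pad: blue ink pad, 64 x 94 x 17 mm, at the back right; leave alone
- pen: red and white pen, 11 x 145 x 9 mm, lying in front right of the scale; leave alone
- notebook: dark blue notebook, 148 x 109 x 14 mm, at the front right; leave alone
Things that resemble listed ones, but are neither listed nor needed, are in the scene too. What is shaped like the parcel but orange or red is not meant.

How it is judged:
On the way:
1. all four feet carry the scale (more than 2 N each on the desk) with the robot off the scale and the carton not yet on it (contact force between each of screw_left, screw_right, foot_rear_left, foot_rear_right and desk above 2 N and contact force between each of the fingers, the arm and scale below 0.2 N and contact force between parcel and scale below 0.1 N), for 0.4 s.
At the end, for the whole second after the job is handed in: Every one of the four feet presses on the desk with more than 2 N and the scale is level within 0.03 rad and at rest; the yellow carton stands upright (within 0.06 rad) and at rest on the pan, its centre within 30 mm of the pan's centre (contact force between each of screw_left, screw_right, foot_rear_left, foot_rear_right and desk above 2 N and angle between scale's own z axis and vertical below 0.03 rad and linear speed of each of scale, parcel below 0.01 m/s and angle between parcel's own z axis and vertical below 0.06 rad and horizontal distance between parcel and pan_center below 0.03 m and z of parcel in the frame of pan_center between -0.004 and 0.004 m); the robot touches nothing.
It fails at once if a foot of the scale is driven onto the desk with more than 35 N (contact force between any of screw_left, screw_right, foot_rear_left, foot_rear_right and desk above 35 N).
It fails at once if the scale is pushed more than 25 mm from its place (distance of pan_center from where it was at the start of the episode above 0.025 m).
It fails at once if the carton is banged or pressed onto the scale with more than 30 N (contact force between parcel and scale above 30 N).
It fails at once if something else on the desk is moved more than 25 mm (distance of any of tape_roll, mug, stapler, stamp, ink_pad, pen, notebook from where it was at the start of the episode above 0.025 m).
It also fails if it takes over 72 s, if anything falls off the work surface, if the arm or the gripper's body presses on something with over 40 N, if the wrist force passes 120 N, or if a joint passes its speed limit or range.

## Working session

There is one attempt and no reset: what is moved stays moved. The work goes in short steps, Python scripts to look and compute and a tool call to move; the robot and the scene stay as the last step left them, time stands still between calls to the robot, and variables do not carry over. Pictures are saved under pics/ and viewed, at most 10 in all, crops included, and the job is handed in when it is done.

Besides the shell and the picture viewer there is one more tool, called after ">>>" by a JSON object that holds its "op" and its "data". drive_tool: Moves the arm, as the interface text tells. Its arguments: {"type":"object","properties":{"deltas":{"type":"string"},"grip":{"type":"number"},"newtons":{"type":"number"}},"required":["deltas"]}

```bash
mkdir -p pics; ls; cat > h.py <<'E'
import numpy as np, cv2
from bench import state, cams, robot, nets
def cam(p):
    K=np.array([[p["fx"],0,p["cx"]],[0,p["fy"],p["cy"]],[0,0,1.]])
    if "rvec" in p:
        R=cv2.Rodrigues(np.array(p["rvec"],float))[0]; t=np.array(p["tvec"],float).ravel()
    else:
        s=p["st"]; T=np.eye(4); T[:3,:3]=s["eef_rot"]; T[:3,3]=s["position"]
        W=np.linalg.inv(T@np.array(p["hand_eye"])); R,t=W[:3,:3],W[:3,3]
    return K,R,t
def snap(n):
    s=state(); p=cams.snapshot(n); p["st"]=s; return p
def at_z(p,uv,z):
    K,R,t=cam(p); d=R.T@np.linalg.solve(K,[uv[0],uv[1],1.]); c=-R.T@t
    return c+d*(z-c[2])/d[2]
def proj(p,X):
    K,R,t=cam(p); y=K@(R@np.array(X)+t); return y[:2]/y[2]
def cen(m): 
    return np.argwhere(m).mean(0)[::-1]
E
python3 - <<'E'
from h import *
s=state(); print(s["time_s"],s["position"],np.round(s["eef_rot"],3),s["ft_force"],robot.grasp_offset)
for n in ["top","scene"]:
    p=snap(n); cv2.imwrite(f"pics/{n}0.png",p["pixels"])
    K,R,t=cam(p); print(n,"cam at",-R.T@t)
    for q in ["screw_left","screw_right","parcel","scale"]:
        for d in nets.trace(p,q)[:4]:
            c=cen(d["pixels"]); print(q,round(d["confidence"],2),d["bbox"],c.round(1),at_z(p,c,.07).round(3))
E
```

```text
pics
0.0 [0.16745827 0.6536999  0.23055768] [[-0.969  0.248 -0.   ]
 [ 0.248  0.969 -0.001]
 [ 0.    -0.001 -1.   ]] [-0.481318    0.41879517  0.36569824] 0.0187
top cam at [ 0.32251761 -0.01527147  1.20812199]
screw_left 0.57 [267.8, 252.4, 282.8, 274.0] [274.4 260.6] [0.435 0.08  0.07 ]
screw_right 0.76 [355.4, 234.6, 365.1, 249.2] [359.9 240. ] [ 0.474 -0.097  0.07 ]
parcel 0.95 [426.7, 198.0, 457.1, 232.9] [441.1 212. ] [ 0.528 -0.269  0.07 ]
parcel 0.65 [370.8, 176.3, 410.1, 216.0] [389.7 195.6] [ 0.565 -0.163  0.07 ]
parcel 0.55 [471.3, 182.4, 509.0, 214.8] [489.3 199.7] [ 0.551 -0.371  0.07 ]
parcel 0.41 [250.7, 155.0, 370.8, 269.0] [309.2 219.6] [0.519 0.007 0.07 ]
scale 0.76 [251.3, 156.1, 370.0, 269.0] [309.2 219.5] [0.519 0.006 0.07 ]
scene cam at [-0.46512767 -0.64753006  0.7022004 ]
screw_left 0.74 [266.2, 119.2, 277.8, 151.3] [271.3 126.1] [0.441 0.086 0.07 ]
screw_right 0.7 [330.9, 130.2, 348.6, 161.2] [338.7 140.9] [ 0.471 -0.097  0.07 ]
screw_right 0.49 [264.7, 122.7, 282.1, 151.5] [271.  126.6] [0.438 0.085 0.07 ]
screw_right 0.43 [442.3, 154.6, 477.0, 192.2] [459.8 171.4] [ 0.502 -0.395  0.07 ]
parcel 0.74 [370.4, 127.2, 395.6, 161.3] [382.1 143.9] [ 0.515 -0.193  0.07 ]
parcel 0.71 [442.9, 153.7, 476.3, 190.6] [459.9 171.6] [ 0.502 -0.396  0.07 ]
scale 0.7 [265.5, 101.5, 366.9, 163.1] [313.1 134.3] [ 0.464 -0.027  0.07 ]
scale 0.3 [266.2, 119.6, 277.3, 150.7] [271.3 126.1] [0.441 0.087 0.07 ]
```

```bash
python3 - <<'E'
import cv2
a=cv2.imread("pics/top0.png")[130:330,190:530]
cv2.imwrite("pics/topc.png",cv2.resize(a,None,fx=2.3,fy=2.3,interpolation=cv2.INTER_CUBIC))
E
```

```text
(no output)
```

View pics/topc.png

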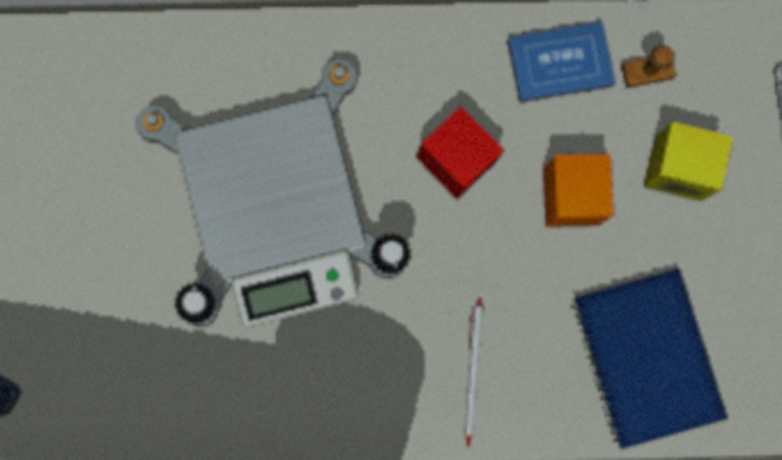

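View pics/scene0.png

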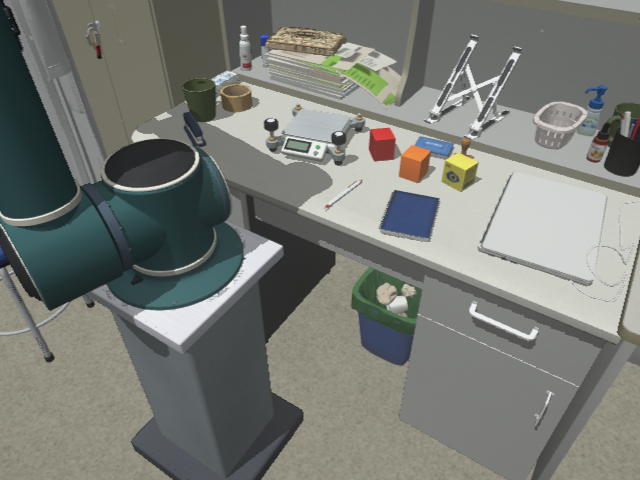

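The top crop shows the scale yawed about 0.2 rad. The left knob is at crop (195,303), which is top-image pixel (275,262), and the right knob is at (390,253), which is (360,240). Candidates for the carton, in crop pixels:
- Yellow at (690,160), top-image (490,200). This one is chosen.
- Orange at (580,190), look-alike.
- Red at (460,150), look-alike.

For the screw, the right knob is the look-alike and the left one is chosen.

```bash
cat >> h.py <<'E'
def delta(X):
    s=state(); return (np.array(s["eef_rot"]).T@(np.array(X)-s["position"])*100).round(2)
E
python3 - <<'E'
from h import *
print(delta([.437,.083,.21]))
p=snap("wrist"); print(np.array(p["hand_eye"]).round(3))
E
```

```text
[-40.27 -48.61   2.13]
[[-0.    -0.947 -0.322  0.083]
 [ 1.     0.    -0.001  0.   ]
 [ 0.001 -0.322  0.947 -0.142]
 [ 0.     0.     0.     1.   ]]
```

>>> {"op": "drive_tool", "data": {"deltas": "-3 -4 0 0; -6 -8 0 0; -9.5 -12 0 0; -13 -16 0 0; -16.5 -20 0 0; -20 -24 0 0; -23.5 -28 0 0; -27 -32 0 0; -30.5 -36 0 0; -34 -40.5 0.5 0; -37.5 -45 1 0; -40.3 -48.6 2 0", "grip": 1, "newtons": 30}}

```text
time_s: 1.75
position: [0.4248, 0.1109, 0.2171]
eef_rot: [[-0.969, 0.248, 0.002], [0.248, 0.969, 0.0], [-0.002, 0.001, -1.0]]
ft_force: [1.8, 0.5, -0.2]
finger_gap: 0.0851
grasp_force: 0.0
```

```bash
python3 - <<'E'
from h import *
s=state(); print(s["time_s"],s["position"],np.round(s["q"],2),s["ft_force"],np.round(s["eef_rot"],3)[:,0])
E
```

```text
1.75 [0.42477163 0.11086151 0.2170997 ] [ 0.2  -0.42  1.94  0.    1.62 -1.12] [ 1.78625117  0.53252358 -0.15251293] [-0.969  0.248 -0.002]
```

>>> {"op": "drive_tool", "data": {"deltas": "0 0 0 -0.15; 0 0 0 -0.3; 0 0 0 -0.45; 0 0 0 -0.6; 0 0 0 -0.75; 0 0 0 -0.9; 0 0 0 -1.05; 0 0 0 -1.2; 0 0 0 -1.35; 0 0 0 -1.4; 0 0 0 -1.4; 0 0 0 -1.4"}}

```text
time_s: 2.95
position: [0.4242, 0.1129, 0.2165]
eef_rot: [[-0.411, -0.912, 0.0], [-0.912, 0.411, 0.0], [-0.0, -0.0, -1.0]]
ft_force: [-0.5, -0.1, 0.1]
finger_gap: 0.0857
grasp_force: 0.0
```

```bash
python3 - <<'E'
from h import *
s=state(); print(s["time_s"],s["position"],np.round(s["q"],2),s["ft_force"],np.round(s["eef_rot"],3))
p=snap("wrist"); cv2.imwrite("pics/w1.png",p["pixels"])
for q in ["screw_left","screw_right"]:
    for d in nets.trace(p,q)[:3]:
        m=d["pixels"].astype(np.uint8); c=cen(m); b=d["bbox"]
        print(q,round(d["confidence"],2),b,c.round(1),at_z(p,c,.085).round(4))
E
```

```text
2.95 [0.42424084 0.11285752 0.21648241] [ 0.2  -0.41  1.94 -0.    1.62 -2.52] [-0.49670229 -0.06842365  0.13623436] [[-0.411 -0.912  0.   ]
 [-0.912  0.411  0.   ]
 [-0.    -0.    -1.   ]]
screw_left 0.67 [1.9, 1.3, 319.6, 305.6] [164.7 138.8] [0.5016 0.0091 0.085 ]
screw_left 0.65 [267.7, 162.3, 314.2, 211.7] [292.  186.8] [0.4329 0.0787 0.085 ]
screw_right 0.48 [122.0, 0.0, 138.9, 2.5] [130.3   0.9] [ 0.4755 -0.0742  0.085 ]
```

View pics/w1.png

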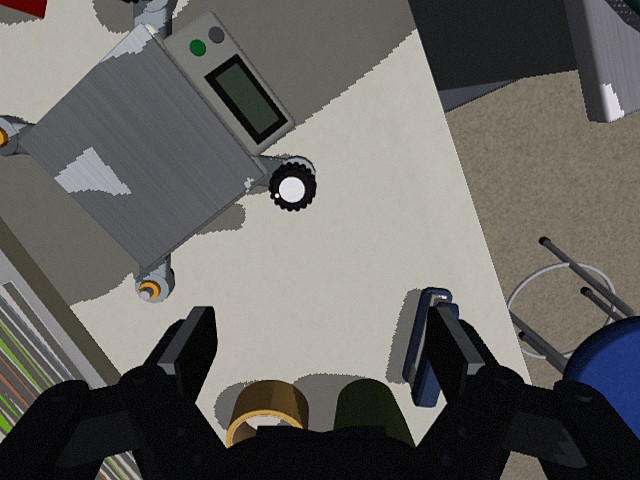

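The wrist picture shows the left knob at pixel (291,187). It's the one beside the console's end without buttons, with a white cap. The stapler, tape roll and mug are well away at the bottom.

>>> {"op": "drive_tool", "data": {"deltas": "1 -0.8 2 0; 2 -1.5 4 0; 2.7 -2.2 6 0; 2.7 -2.2 7.5 0; 2.7 -2.2 7.5 0; 2.7 -2.2 7.5 0; 2.7 -2.2 7.5 0"}}

```text
time_s: 3.8
position: [0.4336, 0.0797, 0.1425]
eef_rot: [[-0.409, -0.913, 0.001], [-0.913, 0.409, 0.0], [-0.001, -0.001, -1.0]]
ft_force: [0.1, 0.1, 0.3]
finger_gap: 0.0854
grasp_force: 0.0
```

```bash
python3 - <<'E'
from h import *
s=state(); print(s["time_s"],s["position"],np.round(s["q"],2),s["ft_force"])
p=snap("wrist"); cv2.imwrite("pics/w2.png",p["pixels"])
for q in ["screw_left","screw_right"]:
    for d in nets.trace(p,q)[:3]:
        m=d["pixels"].astype(np.uint8); c=cen(m); b=d["bbox"]
        print(q,round(d["confidence"],2),b,c.round(1),at_z(p,c,.085).round(4),at_z(p,((b[0]+b[2])/2,(b[1]+b[3])/2),.087).round(4))
E
```

```text
3.8 [0.43360874 0.07965636 0.14252919] [ 0.12 -0.38  2.04  0.    1.49 -2.6 ] [0.05649773 0.09421872 0.30864983]
screw_left 0.84 [292.4, 221.6, 352.2, 287.2] [321.3 254.2] [0.4326 0.0773 0.085 ] [0.4318 0.0769 0.087 ]
screw_right 0.7 [68.4, 0.0, 141.3, 23.7] [107.7   8.6] [ 0.4739 -0.079   0.085 ] [ 0.4752 -0.0776  0.087 ]
```

View pics/w2.png

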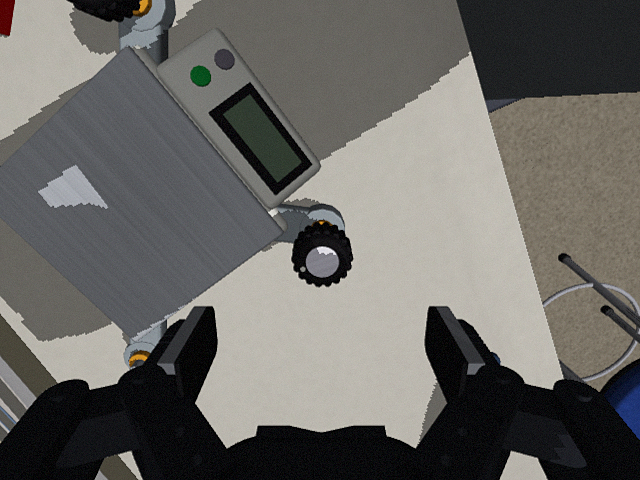

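```bash
python3 - <<'E'
from h import *
p=snap("wrist"); print(p["fx"])
for z in (.089,.093): print(at_z(p,(322,262),z))
X=at_z(p,(322,262),.093); X[:2]; print(delta([X[0],X[1],.066]))
K,R,t=cam(p)
for z in (.069,.093): print(z,(K[0,0]*.036/(R@np.array([.433,.078,z])+t)[2]))
E
```

```text
367.2856858062441
[0.43346568 0.08011697 0.089     ]
[0.43277809 0.07855173 0.093     ]
[0.11 0.03 7.61]
0.069 57.42898911572516
0.093 63.71595481779151
```

>>> {"op": "drive_tool", "data": {"deltas": "0.1 0 2 0; 0.1 0 4 0; 0.1 0 6 0; 0.1 0 7.5 0; 0.1 0 8.05 0; 0.1 0 8.05 0; 0.1 0 8.05 0", "grip": 0.1, "newtons": 20}}

```text
time_s: 4.7
position: [0.4333, 0.0784, 0.0618]
eef_rot: [[-0.409, -0.912, 0.001], [-0.912, 0.409, 0.0], [-0.0, -0.001, -1.0]]
ft_force: [0.5, 0.5, 0.8]
finger_gap: 0.0471
grasp_force: 0.0
```

```bash
python3 - <<'E'
from h import *
s=state(); print(s["time_s"],s["position"],s["ft_force"],s["moment"],s["finger_gap"])
p=snap("wrist"); cv2.imwrite("pics/w3.png",p["pixels"])
s=state(); print(s["time_s"],s["position"],s["ft_force"],s["moment"],s["finger_gap"])
E
```

```text
4.7 [0.43332186 0.07837828 0.06179524] [0.46557392 0.53544711 0.77085976] [-0.02631112  0.01038347  0.01904096] 0.047135035044181595
4.75 [0.43336659 0.07837126 0.06188013] [-0.1975135   0.64160713  0.55212333] [0.05615118 0.04697345 0.03679289] 0.046911073798807976
```

View pics/w3.png

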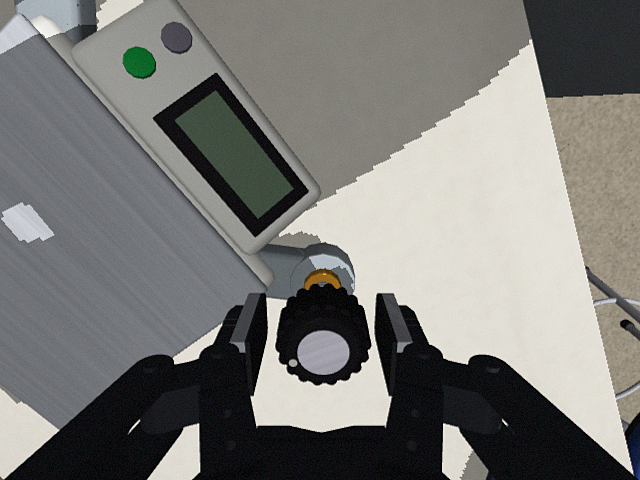

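The knob sits centred between the pads, with its cap at pixel (323,352) and the fingers at x≈245 and 395. I'll close on it.

>>> {"op": "drive_tool", "data": {"deltas": "0 0 0 0; 0 0 0 0; 0 0 0 0; 0 0 0 0; 0 0 0 0", "grip": -0.3, "newtons": 20}}

```text
time_s: 5.25
position: [0.4333, 0.0786, 0.0614]
eef_rot: [[-0.409, -0.912, 0.001], [-0.912, 0.409, 0.001], [-0.001, -0.001, -1.0]]
ft_force: [1.1, 5.2, 4.7]
finger_gap: 0.0354
grasp_force: 21.5
```

>>> {"op": "drive_tool", "data": {"deltas": "0 0 -0.05 0; 0 0 -0.05 0; 0 0 -0.05 0"}}

```text
time_s: 5.55
position: [0.4334, 0.0785, 0.0618]
eef_rot: [[-0.409, -0.912, 0.001], [-0.912, 0.409, 0.001], [-0.001, -0.001, -1.0]]
ft_force: [2.8, 4.2, 3.4]
finger_gap: 0.0352
grasp_force: 21.4
```

>>> {"op": "drive_tool", "data": {"deltas": "0 0 -0.05 0; 0 0 -0.05 0; 0 0 -0.05 0"}}

```text
time_s: 5.85
position: [0.4333, 0.0784, 0.0621]
eef_rot: [[-0.409, -0.912, 0.001], [-0.912, 0.409, 0.0], [-0.001, -0.001, -1.0]]
ft_force: [4.1, 3.9, -0.6]
finger_gap: 0.035
grasp_force: 21.2
```

>>> {"op": "drive_tool", "data": {"deltas": "0 0 0.015 0.1; 0 0 0.03 0.2; 0 0 0.05 0.3; 0 0 0.05 0.3; 0 0 0.05 0.3"}}

```text
time_s: 6.35
position: [0.4332, 0.0785, 0.0616]
eef_rot: [[-0.661, -0.751, 0.001], [-0.751, 0.661, 0.0], [-0.001, -0.0, -1.0]]
ft_force: [2.8, 4.5, 0.6]
finger_gap: 0.0352
grasp_force: 21.3
```

```bash
python3 - <<'E'
from h import *
for i in range(3):
    s=state(); print(s["time_s"],s["position"].round(5) if hasattr(s["position"],"round") else s["position"],np.round(s["ft_force"],2),np.round(s["moment"],3)); cams.snapshot("wrist")
E
```

```text
6.35 [0.43319 0.0785  0.0616 ] [2.77 4.49 0.6 ] [ 0.673 -0.461 -0.042]
6.4 [0.4332  0.07849 0.0616 ] [2.63 4.7  1.16] [ 0.722 -0.415 -0.068]
6.45 [0.43318 0.07848 0.06159] [2.52 3.91 1.67] [ 0.702 -0.453 -0.04 ]
```

>>> {"op": "drive_tool", "data": {"deltas": "0 0 0.01 0.1; 0 0 0.025 0.2; 0 0 0.04 0.3; 0 0 0.04 0.3; 0 0 0.04 0.3"}}

```text
time_s: 7.0
position: [0.4331, 0.0786, 0.0611]
eef_rot: [[-0.853, -0.522, 0.001], [-0.522, 0.853, 0.001], [-0.001, 0.0, -1.0]]
ft_force: [2.1, 5.0, 1.3]
finger_gap: 0.0354
grasp_force: 21.4
```

>>> {"op": "drive_tool", "data": {"deltas": "0 0 0.015 0.1; 0 0 0.03 0.2; 0 0 0.045 0.3; 0 0 0.045 0.3; 0 0 0.045 0.3"}}

```text
time_s: 7.5
position: [0.433, 0.0786, 0.0607]
eef_rot: [[-0.969, -0.246, 0.0], [-0.246, 0.969, 0.001], [-0.001, 0.001, -1.0]]
ft_force: [1.5, 5.4, 0.4]
finger_gap: 0.0354
grasp_force: 21.4
```

>>> {"op": "drive_tool", "data": {"deltas": "0 0 0.015 0.1; 0 0 0.03 0.2; 0 0 0.048 0.3; 0 0 0.048 0.3; 0 0 0.048 0.3"}}

```text
time_s: 8.0
position: [0.433, 0.0787, 0.0602]
eef_rot: [[-0.999, 0.051, 0.0], [0.051, 0.999, 0.001], [-0.0, 0.001, -1.0]]
ft_force: [1.1, 7.6, 1.8]
finger_gap: 0.0352
grasp_force: 21.4
```

>>> {"op": "drive_tool", "data": {"deltas": "0 0 0.015 0.1; 0 0 0.03 0.2; 0 0 0.048 0.3; 0 0 0.048 0.3; 0 0 0.048 0.3"}}

```text
time_s: 8.5
position: [0.433, 0.0788, 0.0597]
eef_rot: [[-0.939, 0.344, 0.0], [0.344, 0.939, 0.001], [0.0, 0.001, -1.0]]
ft_force: [0.4, 7.9, 2.0]
finger_gap: 0.0351
grasp_force: 21.4
```

>>> {"op": "drive_tool", "data": {"deltas": "0 0.03 0.015 0.1; 0 0.06 0.03 0.2; 0 0.06 0.048 0.3; 0 0.06 0.048 0.3; 0 0.06 0.048 0.3"}}

```text
time_s: 9.0
position: [0.4332, 0.0791, 0.0593]
eef_rot: [[-0.795, 0.606, 0.0], [0.606, 0.795, 0.001], [0.0, 0.001, -1.0]]
ft_force: [0.1, 5.4, 3.2]
finger_gap: 0.0351
grasp_force: 21.6
```

```bash
cat >> h.py <<'E'
def avg(n=4):
    F=[];Z=[]
    for i in range(n):
        s=state(); F.append(s["ft_force"]); Z.append(s["position"]); cams.snapshot("wrist")
    print(s["time_s"],np.mean(F,0).round(2),np.std(F,0).round(2),np.mean(Z,0).round(5),np.round(s["q"],2)[5])
E
python3 -c "from h import *;avg()"
```

```text
9.15 [-0.4   5.74  3.58] [0.47 0.2  0.3 ] [0.43317 0.07913 0.05933] -0.8
```

>>> {"op": "drive_tool", "data": {"deltas": "0 0.02 -0.03 0; 0 0.02 -0.03 0; 0 0.02 -0.03 0"}}

```text
time_s: 9.5
position: [0.4332, 0.0791, 0.0594]
eef_rot: [[-0.796, 0.606, -0.0], [0.606, 0.796, 0.0], [0.0, 0.0, -1.0]]
ft_force: [-0.4, 5.2, 1.3]
finger_gap: 0.0352
grasp_force: 21.4
```

```bash
python3 -c "from h import *;avg()"
```

```text
9.65 [-0.03  5.44  1.46] [0.21 0.36 0.32] [0.43319 0.07914 0.05941] -0.8
```

>>> {"op": "drive_tool", "data": {"deltas": "0 0.03 0.015 0.1; 0 0.03 0.03 0.2; 0 0.03 0.048 0.3; 0 0.03 0.048 0.3; 0 0.03 0.048 0.3"}}

```text
time_s: 10.2
position: [0.4335, 0.0793, 0.0592]
eef_rot: [[-0.583, 0.813, 0.0], [0.813, 0.583, 0.0], [-0.0, 0.0, -1.0]]
ft_force: [-1.4, 4.8, 4.4]
finger_gap: 0.0353
grasp_force: 21.7
```

```bash
python3 -c "from h import *;avg()"
```

```text
10.35 [-1.75  4.4   5.58] [0.25 0.36 0.75] [0.43346 0.0793  0.05916] -0.5
```

>>> {"op": "drive_tool", "data": {"deltas": "0 0 -0.05 0; 0 0 -0.05 0; 0 0 -0.05 0"}}

```text
time_s: 10.7
position: [0.4334, 0.0793, 0.0593]
eef_rot: [[-0.582, 0.813, -0.0], [0.813, 0.582, 0.0], [0.0, -0.0, -1.0]]
ft_force: [1.3, 5.0, -0.6]
finger_gap: 0.0354
grasp_force: 21.3
```

```bash
python3 -c "from h import *;avg(5)"
```

```text
10.9 [ 1.15  4.5  -0.41] [0.46 0.58 0.41] [0.43338 0.07926 0.05933] -0.5
```

>>> {"op": "drive_tool", "data": {"deltas": "0 0 0 0.1; 0 0 0 0.2; 0 0 0 0.3; 0 0 0 0.3; 0 0 0 0.3"}}

```text
time_s: 11.45
position: [0.4334, 0.0791, 0.0593]
eef_rot: [[-0.317, 0.948, -0.0], [0.948, 0.317, -0.0], [-0.0, -0.0, -1.0]]
ft_force: [5.6, 1.8, -4.4]
finger_gap: 0.0357
grasp_force: 21.0
```

```bash
python3 -c "from h import *;avg(5)"
```

```text
11.65 [ 4.41  1.4  -4.81] [0.67 0.26 0.39] [0.43339 0.07913 0.0593 ] -0.2
```

>>> {"op": "drive_tool", "data": {"deltas": "0 0 0.05 0; 0 0 0.05 0; 0 0 0.05 0"}}

```text
time_s: 12.0
position: [0.4334, 0.0792, 0.0592]
eef_rot: [[-0.315, 0.949, 0.0], [0.949, 0.315, -0.0], [-0.0, 0.0, -1.0]]
ft_force: [1.0, 0.3, 0.8]
finger_gap: 0.0356
grasp_force: 21.3
```

```bash
python3 -c "from h import *;avg(5)"
```

```text
12.2 [1.45 0.5  1.24] [0.45 0.66 0.29] [0.43345 0.07926 0.05914] -0.2
```

>>> {"op": "drive_tool", "data": {"deltas": "0 0 -0.03 0; 0 0 -0.03 0; 0 0 -0.03 0"}}

```text
time_s: 12.55
position: [0.4334, 0.0793, 0.0592]
eef_rot: [[-0.315, 0.949, 0.0], [0.949, 0.315, -0.0], [-0.0, 0.0, -1.0]]
ft_force: [2.0, 1.0, -0.5]
finger_gap: 0.0352
grasp_force: 21.2
```

```bash
python3 -c "from h import *;avg(5)"
```

```text
12.75 [ 3.3   0.66 -0.91] [0.73 0.4  0.47] [0.43341 0.07926 0.05921] -0.2
```

>>> {"op": "drive_tool", "data": {"deltas": "0 0 -0.03 0; 0 0 -0.03 0; 0 0 -0.03 0"}}

```text
time_s: 13.1
position: [0.4334, 0.0792, 0.0593]
eef_rot: [[-0.315, 0.949, -0.0], [0.949, 0.315, -0.0], [-0.0, -0.0, -1.0]]
ft_force: [5.0, -0.5, -4.8]
finger_gap: 0.0352
grasp_force: 20.9
```

```bash
python3 -c "from h import *;avg(5)"
```

```text
13.3 [ 5.03  0.32 -4.51] [0.38 0.61 0.3 ] [0.43336 0.07923 0.05931] -0.2
```

>>> {"op": "drive_tool", "data": {"deltas": "0 0 -0.03 0; 0 0 -0.03 0; 0 0 -0.03 0"}}

```text
time_s: 13.65
position: [0.4333, 0.0792, 0.0594]
eef_rot: [[-0.315, 0.949, -0.0], [0.949, 0.315, -0.0], [-0.0, -0.0, -1.0]]
ft_force: [6.0, 0.7, -6.8]
finger_gap: 0.0354
grasp_force: 21.0
```

```bash
python3 -c "from h import *;avg(5)"
```

```text
13.85 [ 6.19  0.8  -6.56] [0.4  0.66 0.52] [0.4333  0.07919 0.0594 ] -0.2
```

>>> {"op": "drive_tool", "data": {"deltas": "0 0 -0.03 0; 0 0 -0.03 0; 0 0 -0.03 0"}}

```text
time_s: 14.2
position: [0.4332, 0.0791, 0.0595]
eef_rot: [[-0.315, 0.949, -0.0], [0.949, 0.315, -0.0], [-0.0, -0.001, -1.0]]
ft_force: [7.1, -0.4, -9.4]
finger_gap: 0.0351
grasp_force: 21.0
```

```bash
python3 -c "from h import *;avg(5)"
```

```text
14.4 [ 6.77 -0.77 -8.99] [0.16 0.36 0.5 ] [0.43318 0.07909 0.05947] -0.2
```

>>> {"op": "drive_tool", "data": {"deltas": "0 0 -0.03 0; 0 0 -0.03 0; 0 0 -0.03 0"}}

```text
time_s: 14.75
position: [0.433, 0.079, 0.0596]
eef_rot: [[-0.315, 0.949, -0.001], [0.949, 0.315, -0.001], [-0.0, -0.001, -1.0]]
ft_force: [6.7, -1.4, -10.2]
finger_gap: 0.0357
grasp_force: 21.2
```

```bash
python3 -c "from h import *;avg(5)"
```

```text
14.95 [  6.62  -1.34 -10.58] [0.6  0.41 0.22] [0.43303 0.07901 0.05957] -0.2
```

>>> {"op": "drive_tool", "data": {"deltas": "0 0 -0.03 0; 0 0 -0.03 0; 0 0 -0.03 0"}}

```text
time_s: 15.3
position: [0.4329, 0.0789, 0.0597]
eef_rot: [[-0.315, 0.949, -0.001], [0.949, 0.315, -0.001], [-0.0, -0.001, -1.0]]
ft_force: [8.2, -2.0, -13.0]
finger_gap: 0.0355
grasp_force: 21.3
```

```bash
python3 -c "from h import *;avg(5)"
```

```text
15.5 [  7.1   -2.52 -11.99] [0.61 0.37 0.62] [0.43296 0.0789  0.05972] -0.2
```

The pull-up test found the stiffness knee at about 10 N. That puts the foot's load near 7.7 N, about 0.15–0.2 rad past the even share, so I'll back off a little and release.

>>> {"op": "drive_tool", "data": {"deltas": "0 0 0.08 0; 0 0 0.17 0; 0 0 0.17 -0.08; 0 0 0.17 -0.17; 0 0 0.17 -0.17; 0 0 0.17 -0.17"}}

```text
time_s: 16.15
position: [0.4331, 0.0792, 0.0592]
eef_rot: [[-0.468, 0.884, -0.001], [0.884, 0.468, -0.0], [0.0, -0.001, -1.0]]
ft_force: [-4.4, -2.5, 4.2]
finger_gap: 0.0355
grasp_force: 22.6
```

```bash
python3 -c "from h import *;avg(3)"
```

```text
16.25 [-4.78 -3.53  4.41] [0.36 0.71 0.42] [0.43314 0.07918 0.05915] -0.36
```

>>> {"op": "drive_tool", "data": {"deltas": "0 0 0 0; 0 0 0 0; 0 0 0 0; 0 0 0 0; 0 0 -1 0; 0 0 -3 0; 0 0 -6 0; 0 0 -9 0; 0 0 -12 0; 0 0 -12 0; 0 0 -12 0", "grip": 0.6}}

```text
time_s: 17.4
position: [0.4336, 0.0793, 0.1799]
eef_rot: [[-0.471, 0.882, 0.001], [0.882, 0.471, 0.0], [-0.0, 0.001, -1.0]]
ft_force: [-0.3, 0.8, -0.5]
finger_gap: 0.0683
grasp_force: 0.0
```

```bash
python3 - <<'E'
from h import *
s=state(); print(s["time_s"],s["position"],np.round(s["q"],2),s["ft_force"],np.round(s["eef_rot"],3))
for n in ["top","scene"]:
    p=snap(n); cv2.imwrite(f"pics/{n}1.png",p["pixels"])
    for q in ["screw_left","screw_right","parcel","foot_rear_left","foot_rear_right"]:
        for d in nets.trace(p,q)[:4]:
            c=cen(d["pixels"]); print(n,q,round(d["confidence"],2),d["bbox"],c.round(1),at_z(p,c,.06 if q=="parcel" else .08).round(3))
    if n=="top":
        hsv=cv2.cvtColor(p["pixels"],cv2.COLOR_BGR2HSV); m=cv2.inRange(hsv,(24,120,100),(35,255,255)); m[:170]=0;m[240:]=0;m[:,:440]=0;m[:,530:]=0
        c=cv2.findContours(m,0,2)[0]; c=max(c,key=cv2.contourArea); r=cv2.minAreaRect(c); print("yellow",r,cen(m))
E
```

```text
17.4 [0.43357501 0.07929829 0.17989925] [ 0.12 -0.4   1.99  0.    1.55 -0.37] [-0.29582772  0.78414801 -0.53968613] [[-0.471  0.882  0.001]
 [ 0.882  0.471  0.   ]
 [-0.     0.001 -1.   ]]
top screw_right 0.7 [353.8, 231.8, 371.7, 248.4] [360.1 239.1] [ 0.474 -0.097  0.08 ]
top screw_right 0.7 [108.7, 213.8, 162.8, 264.1] [133.7 241.1] [0.482 0.367 0.08 ]
top parcel 0.81 [471.7, 184.2, 509.2, 217.6] [489.3 199.4] [ 0.554 -0.375  0.06 ]
top parcel 0.64 [372.1, 177.3, 408.1, 211.2] [389.5 195.7] [ 0.568 -0.164  0.06 ]
top parcel 0.6 [426.5, 194.8, 456.2, 233.2] [441.1 211.5] [ 0.531 -0.271  0.06 ]
top parcel 0.6 [249.1, 155.4, 367.8, 267.0] [320.9 213.6] [ 0.533 -0.018  0.06 ]
yellow ((492.02947998046875, 197.8823699951172), (28.134132385253906, 25.46623992919922), 14.03624439239502) [492.04913295 197.68641618]
scene screw_left 0.54 [267.9, 119.3, 278.0, 154.7] [271.9 129.8] [0.412 0.062 0.08 ]
scene screw_right 0.55 [330.2, 132.3, 348.1, 163.5] [338.9 142.3] [ 0.45 -0.11  0.08]
scene parcel 0.93 [367.4, 126.7, 397.7, 160.3] [382.3 143.8] [ 0.531 -0.186  0.06 ]
scene parcel 0.88 [400.3, 142.2, 429.6, 180.5] [414.4 163.4] [ 0.493 -0.29   0.06 ]
scene parcel 0.79 [442.9, 152.4, 476.7, 190.3] [460.  171.4] [ 0.518 -0.392  0.06 ]
scene foot_rear_left 0.3 [263.9, 120.3, 277.9, 150.0] [271.8 129. ] [0.415 0.065 0.08 ]
```

>>> {"op": "drive_tool", "data": {"deltas": "-3 -0.7 -1 0.06; -7 -1.7 -2 0.12; -11 -2.6 -2 0.2; -15 -3.6 -2 0.28; -19 -4.5 -2 0.36; -23.5 -5.6 -2 0.44; -28 -6.6 -2 0.52; -32.5 -7.7 -2 0.6; -37 -8.8 -2 0.68; -41.5 -9.8 -2 0.73; -46 -10.9 -2 0.73; -46 -10.9 -2 0.73", "grip": 1}}

```text
time_s: 19.2
position: [0.5538, -0.3822, 0.1972]
eef_rot: [[0.241, 0.971, -0.002], [0.971, -0.241, 0.0], [0.0, -0.002, -1.0]]
ft_force: [-0.8, -0.3, -0.6]
finger_gap: 0.0851
grasp_force: 0.0
```

```bash
cat > y.py <<'E'
from h import *
import sys
s=state(); print(s["time_s"],s["position"],np.round(s["q"],2),s["ft_force"],np.round(s["eef_rot"],3))
p=snap("wrist"); cv2.imwrite(f"pics/{sys.argv[1]}.png",p["pixels"])
for d in nets.trace(p,"parcel")[:3]: print(round(d["confidence"],2),d["bbox"],at_z(p,cen(d["pixels"]),.05).round(3))
hsv=cv2.cvtColor(p["pixels"],cv2.COLOR_BGR2HSV); m=cv2.inRange(hsv,(23,120,60),(36,255,255))
c=max(cv2.findContours(m,0,2)[0],key=cv2.contourArea)
q=cv2.approxPolyDP(c,6,True)[:,0]; print(cv2.contourArea(c),[(tuple(v),tuple(at_z(p,v,.062).round(4)[:2]),tuple(at_z(p,v,0).round(4)[:2])) for v in q.tolist()])
E
python3 y.py w4
```

```text
19.2 [ 0.55377433 -0.38217901  0.19724119] [-0.64  0.12  1.49 -0.    1.53 -0.4 ] [-0.79656914 -0.28498028 -0.63398867] [[ 0.241  0.971 -0.002]
 [ 0.971 -0.241  0.   ]
 [ 0.    -0.002 -1.   ]]
0.94 [207.3, 39.0, 307.1, 136.5] [ 0.534 -0.275  0.05 ]
0.81 [296.2, 167.5, 363.3, 255.9] [ 0.56  -0.379  0.05 ]
5242.5 [((299, 169), (np.float64(0.5477), np.float64(-0.3392)), (np.float64(0.5417), np.float64(-0.3476))), ((294, 249), (np.float64(0.527), np.float64(-0.4006)), (np.float64(0.5164), np.float64(-0.4227))), ((356, 252), (np.float64(0.5752), np.float64(-0.4152)), (np.float64(0.5753), np.float64(-0.4406))), ((356, 172), (np.float64(0.5889), np.float64(-0.3517)), (np.float64(0.5921), np.float64(-0.3629)))]
```

View pics/w4.png

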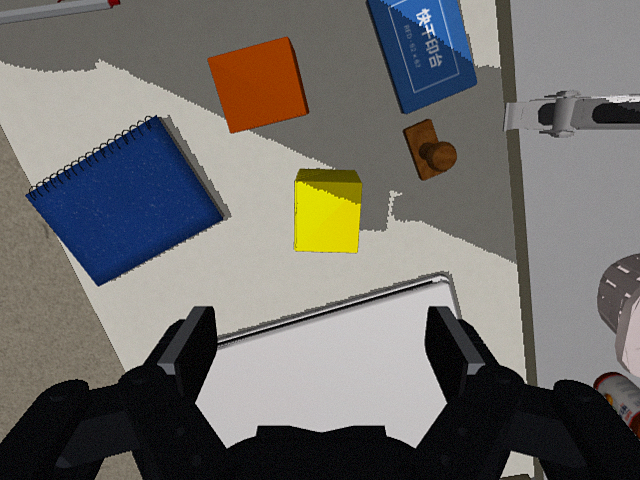

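The wrist view shows the yellow carton's top face with corners (294,182), (361,184), (358,252) and (294,250), aligned with the tool. The stamp is at (430,155) and the orange box at (258,85); both are clear of the fingers.

```bash
python3 - <<'E'
from h import *
p=snap("wrist"); C=[at_z(p,v,.062)[:2] for v in [(294,182),(361,184),(358,252),(294,250)]]
print(np.array(C).round(4),np.mean(C,0)); 
for i in range(4): print(np.linalg.norm(C[i]-C[i-1]))
d=(C[1]-C[0]+C[2]-C[3]);print("closing-axis face yaw",np.degrees(np.arctan2(d[1],d[0])), "tool y yaw",np.degrees(np.arctan2(-.241,.971)))
d=(C[0]-C[3]+C[1]-C[2]);print("other",np.degrees(np.arctan2(d[1],d[0])))
m=np.mean(C,0); print(delta([m[0],m[1],.026]),state()["position"])
E
```

```text
[[ 0.5411 -0.3443]
 [ 0.5905 -0.358 ]
 [ 0.5767 -0.4122]
 [ 0.5265 -0.3981]] [ 0.55869608 -0.37812491]
0.05573642275909078
0.05126327774954678
0.05590767398532849
0.05211481401121629
closing-axis face yaw -15.627468777037082 tool y yaw -13.93901435965887
other 75.25693687756267
[ 0.07  0.52 17.26] [ 0.55359187 -0.37772477  0.19864744]
```

>>> {"op": "drive_tool", "data": {"deltas": "0.1 0.3 4 0.02; 0.1 0.5 8 0.02; 0.1 0.5 12 0.02; 0.1 0.5 15 0.02; 0.1 0.5 17 0.02; 0.1 0.5 17.8 0.02; 0.1 0.5 17.8 0.02; 0.1 0.5 17.8 0.02"}}

```text
time_s: 20.15
position: [0.5594, -0.378, 0.0227]
eef_rot: [[0.257, 0.967, 0.002], [0.967, -0.257, -0.001], [-0.001, 0.002, -1.0]]
ft_force: [0.9, -0.4, 0.6]
finger_gap: 0.0851
grasp_force: 0.0
```

>>> {"op": "drive_tool", "data": {"deltas": "0 0 0 0; 0 0 0 0; 0 0 0 0; 0 0 0 0; 0 0 0 0; 0 0 0 0; 0 0 0 0", "grip": -0.3, "newtons": 25}}

```text
time_s: 20.85
position: [0.5592, -0.3784, 0.0222]
eef_rot: [[0.257, 0.966, 0.001], [0.966, -0.257, -0.001], [-0.0, 0.001, -1.0]]
ft_force: [-1.3, 1.0, 6.0]
finger_gap: 0.0517
grasp_force: 27.0
```

>>> {"op": "drive_tool", "data": {"deltas": "0 0 -0.5 0; 0 0 -2 0; 0 0 -5 0; 0 0 -9 0; 0 0 -13 0; 0 0 -15.5 0; 0 0 -15.5 0"}}

```text
time_s: 21.55
position: [0.5598, -0.3789, 0.1817]
eef_rot: [[0.257, 0.966, 0.005], [0.966, -0.257, -0.004], [-0.003, 0.006, -1.0]]
ft_force: [-0.7, 0.0, -2.8]
finger_gap: 0.0516
grasp_force: 27.3
```

>>> {"op": "drive_tool", "data": {"deltas": "2 -0.6 0 0; 5 -1.6 0 0; 9 -2.8 0 0; 13 -4.1 0 0; 17 -5.4 0 0; 21 -6.6 0 0; 25 -7.9 0 0; 29 -9.1 0 0; 33 -10.4 0 0; 36 -11.3 0 0; 37.2 -11.7 0 0; 37.2 -11.7 0 0"}}

```text
time_s: 22.75
position: [0.5406, 0.0131, 0.1749]
eef_rot: [[0.255, 0.967, -0.002], [0.967, -0.255, 0.0], [-0.0, -0.002, -1.0]]
ft_force: [0.8, -0.0, -2.1]
finger_gap: 0.0521
grasp_force: 27.1
```

```bash
python3 - <<'E'
from h import *
s=state(); print(s["time_s"],s["position"],s["q"],s["ft_force"],s["finger_gap"])
p=snap("scene"); cv2.imwrite("pics/s5.png",cv2.resize(p["pixels"][60:240,220:460],None,fx=3,fy=3))
p=snap("wrist"); 
b=snap("top"); print(proj(b,[.5415,.0113,.052]))
for q in ["screw_left","screw_right","foot_rear_left","foot_rear_right"]:
  for pp in (p,b):
    for d in nets.trace(pp,q)[:2]:
        c=cen(d["pixels"]); print(q,round(d["confidence"],2),c.round(1),at_z(pp,c,.08 if 'scr' in q else .03).round(3))
E
```

```text
22.75 [0.54057473 0.01305963 0.17490529] [-2.30943108e-02 -1.57289591e-01  1.80205774e+00  1.35805069e-04
  1.49837997e+00  2.34592316e-01] [ 0.81719289 -0.02829179 -2.14784346] 0.05209535838271447
[306.89669546 210.69522924]
screw_left 0.64 [136.8 182.7] [0.435 0.079 0.08 ]
screw_right 0.72 [360.1 239.2] [ 0.474 -0.097  0.08 ]
foot_rear_left 0.51 [158.6 193.3] [0.592 0.332 0.03 ]
foot_rear_right 0.16 [134.1 241.3] [0.489 0.383 0.03 ]
```

View pics/s5.png

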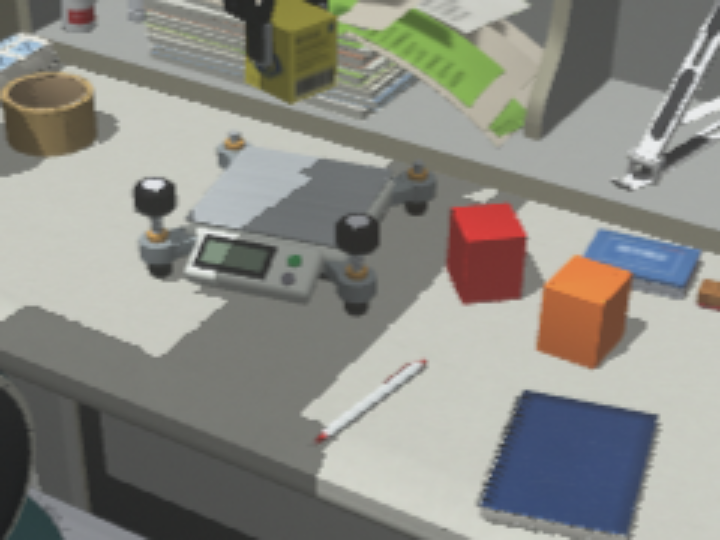

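The scene crop shows the carton held upright at (290,55) above the pan. The scale looks undisturbed, and the red and orange boxes are left alone. I'll lower it.

>>> {"op": "drive_tool", "data": {"deltas": "0 0 2 0; 0 0 4 0; 0 0 6 0; 0 0 8 0; 0 0 9 0; 0 0 9.4 0; 0 0 9.4 0; 0 0 9.4 0"}}

```text
time_s: 24.1
position: [0.5418, 0.0114, 0.083]
eef_rot: [[0.257, 0.966, 0.001], [0.966, -0.257, -0.0], [0.0, 0.001, -1.0]]
ft_force: [-0.9, 0.9, -1.9]
finger_gap: 0.0515
grasp_force: 27.1
```

>>> {"op": "drive_tool", "data": {"deltas": "0 0 0.1 0; 0 0 0.2 0; 0 0 0.3 0; 0 0 0.35 0; 0 0 0.4 0; 0 0 0.4 0; 0 0 0.4 0"}}

```text
time_s: 24.8
position: [0.5414, 0.0115, 0.0781]
eef_rot: [[0.257, 0.966, -0.0], [0.966, -0.257, -0.0], [-0.0, -0.0, -1.0]]
ft_force: [-0.0, 0.9, -3.0]
finger_gap: 0.0517
grasp_force: 27.1
```

>>> {"op": "drive_tool", "data": {"deltas": "0 0 0.08 0; 0 0 0.16 0; 0 0 0.24 0; 0 0 0.24 0"}}

```text
time_s: 25.2
position: [0.5413, 0.0114, 0.0754]
eef_rot: [[0.257, 0.966, -0.0], [0.966, -0.257, -0.0], [-0.0, -0.0, -1.0]]
ft_force: [-0.8, 0.9, -2.5]
finger_gap: 0.0518
grasp_force: 27.1
```

>>> {"op": "drive_tool", "data": {"deltas": "0 0 0.05 0; 0 0 0.1 0; 0 0 0.1 0; 0 0 0.1 0"}}

```text
time_s: 25.6
position: [0.5414, 0.0114, 0.0746]
eef_rot: [[0.257, 0.966, -0.0], [0.966, -0.257, -0.0], [-0.0, -0.0, -1.0]]
ft_force: [-0.5, -0.3, -3.3]
finger_gap: 0.0516
grasp_force: 27.1
```

>>> {"op": "drive_tool", "data": {"deltas": "0 0 0.03 0; 0 0 0.06 0; 0 0 0.06 0; 0 0 0.06 0"}}

```text
time_s: 26.0
position: [0.5414, 0.0114, 0.0741]
eef_rot: [[0.257, 0.966, -0.0], [0.966, -0.257, 0.0], [0.0, -0.0, -1.0]]
ft_force: [0.2, 0.5, -3.5]
finger_gap: 0.0515
grasp_force: 27.1
```

>>> {"op": "drive_tool", "data": {"deltas": "0 0 0.03 0; 0 0 0.06 0; 0 0 0.06 0; 0 0 0.06 0"}}

```text
time_s: 26.4
position: [0.5414, 0.0115, 0.0736]
eef_rot: [[0.257, 0.966, 0.0], [0.966, -0.257, -0.0], [0.0, 0.0, -1.0]]
ft_force: [-2.4, 0.1, 1.2]
finger_gap: 0.0519
grasp_force: 27.5
```

Contact at about 3 N. Releasing and retreating upward.

>>> {"op": "drive_tool", "data": {"deltas": "0 0 0 0; 0 0 0 0; 0 0 0 0; 0 0 0 0; 0 0 -0.5 0; 0 0 -2 0; 0 0 -5 0; 0 0 -9 0; 0 0 -13 0; 0 0 -17 0; 0 0 -17 0; 0 0 -17 0", "grip": 1}}

```text
time_s: 27.6
position: [0.5416, 0.0115, 0.2454]
eef_rot: [[0.257, 0.966, 0.003], [0.966, -0.257, -0.0], [0.001, 0.003, -1.0]]
ft_force: [0.2, 1.1, -0.5]
finger_gap: 0.0856
grasp_force: 0.0
```

```bash
python3 - <<'E'
from h import *
s=state(); print(s["time_s"],s["position"],s["ft_force"],s["finger_gap"])
p=snap("scene"); cv2.imwrite("pics/s6.png",cv2.resize(p["pixels"][60:200,240:400],None,fx=4.5,fy=4,interpolation=cv2.INTER_CUBIC))
E
```

```text
27.6 [0.54161291 0.01145984 0.24535377] [ 0.22381795  1.12999718 -0.54837088] 0.08561442809772186
```

View pics/s6.png

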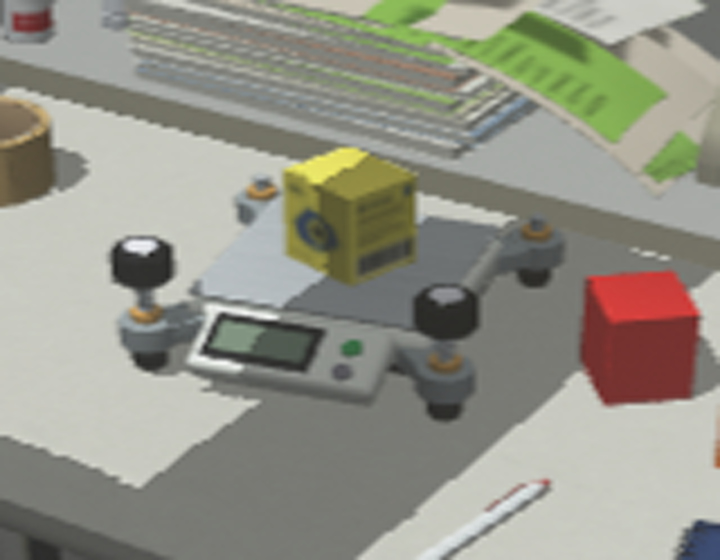

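The crop shows the carton upright at (350,215) in the middle of the pan. The feet are on the desk and the gripper is clear.

```bash
python3 -c "from h import *;print(robot.hand_in())"
```

```text
the job is handed in; nothing more can be done
None
```

I levelled the front left screw to what the force readings suggest is an even share, stood the yellow carton upright in the middle of the pan, and handed the job in at about 28 s; the hand-in gave no verdict, and I did not test the scale for rocking after letting go of the screw.

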